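Fill and lock a machine-cleaning cartridge

TASK

Make up the coffee machine's cleaning cartridge: stand the empty blue cartridge squarely in the pocket of the filling stand, stack all the white tablets that are out flat inside it, and lay the copper strainer disc flat on top of them. Then set the red cap on with its lugs in the slots, press it down and, keeping it pressed, turn it clockwise until it locks, and finally stand the locked, filled cartridge upright back in the middle of the grey tray. Leave the tub, the cup and the shaker alone.

Things in the scene. Friction and masses are not known exactly. Their poses are not given: they have to be found in the camera images.
- filling_stand: fixed aluminium plate, 100x100 mm, 10 mm tall, with a square pocket 68x68 mm, 6 mm deep, in its middle (pocket floor 4 mm above the counter). Origin: centre of its underside. x and y run along the pocket's sides.
- tray: fixed grey square tray, 104x104 mm, rim 9 mm tall and 4 mm wide; its floor lies 5 mm above the counter. Origin: centre of its underside. The empty cartridge stands on it at the start.
- cartridge_mid (a point): blue cartridge, loose, 60 mm tall: point on its axis half-way up, z up. Square foot 64x64 mm, 6 mm thick, sides along x and y (in the stand's pocket it cannot turn). On it two curved walls centred on +x and -x, each 76 degrees wide, 60 mm over their backs along x; between them two full-height slots about 30 mm wide, facing +y and -y, for fingers. Half a turn makes no difference.
- cartridge_top (a point): same frame, on the cartridge's axis level with its top (30 mm above cartridge_mid). The bore between the walls is 42 mm wide and 54 mm deep (floor: top of the foot). Inside each wall's top is a catch with a groove under it for the cap's lugs: they enter down the slots, and go under the catches when the pressed cap is turned clockwise.
- cap_handle (a point): red press-and-turn cap, loose, 45 mm tall: point on its axis, 34 mm above its underside, z up. Bar handle 44 mm long (x), 12 mm thick (y), reaching from 12.5 mm below to 11.5 mm above the point, on a flange 56 mm wide. Below, a 38 mm stem with a lug at either end of x (49 mm over them, 11 mm wide, at the bottom) and a sprung black washer 58 mm wide. Half a turn makes no difference.
- cap_lug (a point): middle of one lug of the cap, 21 mm along the cap's +x from its axis. Set on with the handle 58 to 90 degrees anticlockwise (from above) of the cartridge's x, the washer rests on the wall tops with cap_handle 58.5 mm above cartridge_mid. Pressing to 51.5 mm (about 12 N; bottoms at 50) lets the lugs pass under the catches.
- cap_foot (a point): centre of the cap's underside. Held down, the cap turns clockwise to a stop at about 4 to 10 degrees anticlockwise of the cartridge's x (a turn of about 57 degrees if set on at 65). Let go, it springs up into its notch, cap_handle 55.5 mm above cartridge_mid, and the whole can be lifted by the handle.
- strainer_mid (a point): loose copper strainer disc with small dark holes, 37 mm across, 6 mm thick: its centre.
- tablet_1_mid (a point): loose white cleaning tablet, a disc 37 mm across, 8 mm thick: its centre. Two to four of the four tablets are there.
- tablet_2_mid (a point): loose white cleaning tablet, a disc 37 mm across, 8 mm thick: its centre. Two to four of the four tablets are there.
- tablet_3_mid (a point): loose white cleaning tablet, a disc 37 mm across, 8 mm thick: its centre. Two to four of the four tablets are there.
- tablet_4_mid (a point): loose white cleaning tablet, a disc 37 mm across, 8 mm thick: its centre. Two to four of the four tablets are there.
- tablet_tub: a white tub with a red lid, 68 mm wide and 85 mm tall, a bystander to be left alone. Origin: centre of its underside.
- espresso_cup: a striped espresso cup standing upside down, 50 mm tall, a bystander to be left alone. Origin: centre of its underside.
- salt: a glass shaker with a steel top, 44 mm wide and 90 mm tall, a bystander to be left alone. Origin: centre of its underside.
Mind the look-alikes: they are no part of the job. Of the things shaped like the part that bears strainer_mid, the copper one is meant.

How it is judged:
By the outcome, as a careful person would: the job done as asked, in the order asked, and still so for the second after the job is handed in, with the robot touching nothing.
Of tablet_1, tablet_2, tablet_3, tablet_4 only 2 to 4 are there at a start; the rules pass over those that are not, and their reading is None.
At some moment in a run one of tablet_1, tablet_2, tablet_3, tablet_4, strainer, cap may be knocked a few centimetres aside while the robot is not near it.
Once in a run the grip may slacken for a moment while it holds something.
It also fails if it takes over 210 s, if anything falls off the work surface, if the arm or the gripper's body presses on something with over 40 N, if the wrist force passes 120 N, or if a joint passes its speed limit or range.

ROBOT

A 6-joint arm with a two-finger parallel gripper is mounted at the origin on a cart in front of the work surface, level with it; the furniture and walls round the work are solid. World frame = base frame: x ahead of the robot, y to its left, z up, the work surface at z = 0. Lengths are in m, angles in rad, forces in N, time in s.
With the tool pointing down it reaches from about 0.4 to 0.925 m from the base axis. Payload 12.5 kg.
Tool frame: the origin (TCP) lies between the finger pads; the fingertips stand 25 mm ahead of it and the grasp point (between the pads) lies 6 mm ahead of it (bot.tips_ahead is the distance from the TCP to the fingertips, in m); z points along the fingers, y is the line along which they close (so a half turn about z gives the same grasp; the last joint's range is limited). The gripper opens to 95 mm and grips with 3 to 60 N. Pads are 20 mm wide; open, the fingers measure 119 mm over their backs; the gripper's body (75 mm by 180 mm) begins 59 mm behind the grasp point.
Start: joints at [1.172, 0.491, 1.559, -0, 1.092, -0.106], TCP at [0.18, 0.598, 0.24] pointing down, gripper open.
Joint ranges: [-3.1, 3.1], [-0.84, 2.19], [0.05, 2.79], [-1.13, 4.28], [0.06, 2.93], [-2.69, 2.69]. Speed limits (rad/s): [2.22, 2.22, 2.79, 3.14, 3.14, 3.14].

INTERFACE

Orientations are given as a unit quaternion [x, y, z, w].
In Python, from workcell import bot gives the robot as it stands. The module is installed in compiled form; this text tells all that it offers.
- The arm moves only by the tool carry_out, never from a script. Its arguments are lists of equal length, an entry for each row: "xyz": the shift along the world's x, y, z as a fraction of full scale, a list of three; "twist": the turn, a rotation vector about the world's x, y, z as a fraction of full scale, a list of three. A call has 1 to 8 rows; each row is the pose to reach, as a shift and turn from the pose commanded when the call began; what a row does not reach only later rows make up. Full scale, the value 1, is 0.75 m for a shift and pi/2 rad for a turn. A row lasts 1/12 s, in which the tool goes at most 41.7 mm and 7.16 degrees, less where a joint would pass 70% of its speed; a pose out of reach is approached as far as the arm can. A call with a number of a shift or a turn outside -1 to 1 is refused whole. A call with a gripper value outside its range is refused whole. "hand" is the closure, from -1 (fully open) to 1 (shut), set as the call begins (left out, the last holds). The fingers move at their own pace and stop on an object; "force" is the grip in N (left out, the last holds). Time passes only in rows, so rows that repeat a pose let the fingers close. It gives the time, the measured TCP pose, the force, the opening and the grip force at its end, in the units of the state.
- bot.observe(): the state, without advancing time (a new reading comes with each control period).
- bot.snapshot(name): name is "scene" or "top" or "wrist"; returns the picture (480x640x3 uint8, red, green, blue); there is no depth.
- bot.calibration(name): a dict with "K" (3x3 intrinsics, pixels), "world_from_camera" (4x4, takes a point from camera to world coordinates); the wrist camera has in their place "T_tool_cam" (4x4, takes a point from camera to tool coordinates, whose origin is the TCP and whose axes are the flange's). Camera axes: x right, y up, looking along -z (the intrinsics and any distortion apply to the point x, -y, -z); pixel columns grow to the right and rows downward; lengths in m; the calibration is good to about 2 mm. A picture is of the moment at which its call begins: read the wrist's pose just before it. calibration takes no time and is no camera call.
- bot.hand_in(): hands the job in; it is judged then, once.
The state is a dict: "time_s": time; "joints": joint angles; "qvel": joint speeds; "joint_torque": joint torques, N m; "tool_pos": TCP position; "orientation": TCP orientation; "force": force on the tool from outside, world axes, zero at the start; "wrist_torque": the same for the moment, N m; "opening": opening from 0.0 (shut) to 1.0 (fully open); "grip_force": force on a finger pad.
Only numpy, scipy, OpenCV 4.12 (cv2) and the standard library are available. Lean on these libraries where they do the work, as an engineer would, in place of code of your own. Each camera call takes 0.05 s, during which the arm holds its last target. There are 200 camera calls.

## Working session

There is one attempt and no reset: what is moved stays moved. The work goes in short steps, Python scripts to look and compute and a tool call to move; the robot and the scene stay as the last step left them, time stands still between calls to the robot, and variables do not carry over. Pictures are saved under pics/ and viewed, at most 14 in all, crops included, and the job is handed in when it is done.

Besides the shell and the picture viewer there is one more tool, called after "Call:" as name(argument=value, ...) on one line, values as JSON. carry_out: Moves the arm, as the interface text tells. Shift numbers are shares of 0.75 m and turn numbers shares of pi/2 rad, none past 1 either way. Its arguments: {"type":"object","properties":{"xyz":{"type":"array"},"twist":{"type":"array"},"hand":{"type":"number"},"force":{"type":"number"}},"required":["xyz","twist"]}

```bash
mkdir -p pics; cat > h.py <<'E'
from workcell import bot
import numpy as np, cv2
from scipy.spatial.transform import Rotation as R
def cam(name):
    c=bot.calibration(name)
    if name=="wrist":
        s=bot.observe(); T=np.eye(4); T[:3,:3]=R.from_quat(s["orientation"]).as_matrix(); T[:3,3]=s["tool_pos"]
        return c, T@np.array(c["T_tool_cam"])
    return c, np.array(c["world_from_camera"])
def snap(name,f,crop=None,scale=1):
    c=cam(name); im=bot.snapshot(name); np.save(f"pics/{f}.npy",im)
    np.savez(f"pics/{f}.npz",K=np.array(c[0]["K"]),T=c[1],d=np.array(c[0].get("distortion",[0,0,0,0,0]),dtype=float))
    show(f,crop,scale)
def show(f,crop=None,scale=1,out=None):
    im=np.load(f"pics/{f}.npy")
    if crop: im=im[crop[1]:crop[3],crop[0]:crop[2]]
    if scale!=1: im=cv2.resize(im,None,fx=scale,fy=scale,interpolation=cv2.INTER_CUBIC)
    cv2.imwrite(f"pics/{out or f}.png",im[:,:,::-1])
def back(f,uv,z):
    d=np.load(f"pics/{f}.npz"); K,T=d["K"],d["T"]
    p=cv2.undistortPoints(np.array([[uv]],float),K,d["d"])[0,0]
    r=T[:3,:3]@np.array([p[0],-p[1],-1]); o=T[:3,3]
    return o+r*(z-o[2])/r[2]
def proj(f,P):
    d=np.load(f"pics/{f}.npz"); K,T=d["K"],d["T"]
    q=np.linalg.inv(T)@np.r_[P,1]; q=np.array([q[0],-q[1],-q[2]])
    return cv2.projectPoints(q[None],np.zeros(3),np.zeros(3),K,d["d"])[0][0,0]
E
python3 - <<'E'
from h import *
for n in("scene","top","wrist"):
    c=bot.calibration(n); print(n,{k:np.round(v,3).tolist() for k,v in c.items()})
s=bot.observe(); print({k:np.round(v,3).tolist() for k,v in s.items()}, bot.tips_ahead)
snap("scene","s0");snap("top","t0")
E
```

```text
scene {'K': [[539.058, 0.0, 314.143], [0.0, 539.058, 242.573], [0.0, 0.0, 1.0]], 'world_from_camera': [[-0.196, -0.831, 0.521, 1.182], [0.981, -0.165, 0.105, 0.31], [-0.001, 0.531, 0.847, 1.113], [0.0, 0.0, 0.0, 1.0]]}
top {'K': [[475.844, 0.0, 317.726], [0.0, 475.844, 239.036], [0.0, 0.0, 1.0]], 'world_from_camera': [[-0.023, 0.998, -0.062, 0.474], [-0.999, -0.025, -0.03, 0.18], [-0.031, 0.062, 0.998, 1.007], [0.0, 0.0, 0.0, 1.0]]}
wrist {'K': [[385.996, 0.0, 318.171], [0.0, 385.996, 240.494], [0.0, 0.0, 1.0]], 'T_tool_cam': [[0.001, 0.971, 0.238, 0.066], [1.0, -0.001, -0.0, 0.001], [-0.0, 0.238, -0.971, -0.145], [0.0, 0.0, 0.0, 1.0]]}
{'time_s': 0.0, 'joints': [1.172, 0.492, 1.559, 0.0, 1.092, -0.106], 'qvel': [0.001, 0.002, -0.001, -0.0, -0.002, 0.0], 'joint_torque': [0.001, -61.263, -25.819, 0.069, 0.048, -0.0], 'tool_pos': [0.18, 0.598, 0.239], 'orientation': [0.146, 0.989, -0.001, -0.0], 'force': [0.094, 0.142, -0.437], 'wrist_torque': [0.023, 0.008, 0.015], 'grip_force': 0.0, 'opening': 0.999} 0.025
```

View pics/t0.png

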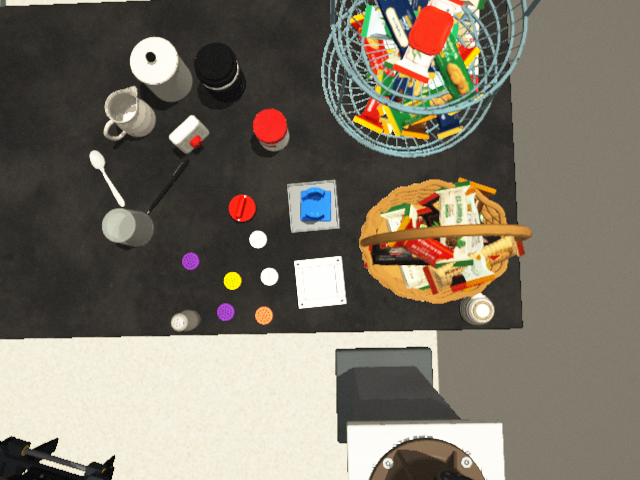

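View pics/s0.png

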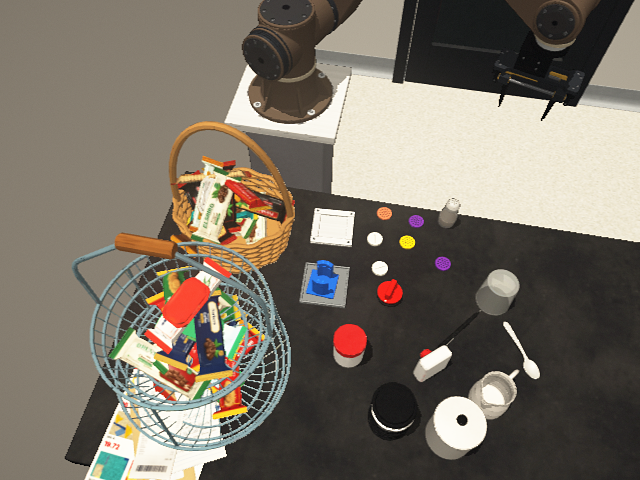

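Top view: the tray with the blue cartridge is at (314,206), the aluminium stand at (320,282), tablets at (258,240) and (269,277), and the red cap at (242,208). The candidates for the strainer are orange/copper (264,316), yellow (232,281), and purple (191,261) and (226,312). I take the copper one.

```bash
python3 - <<'E'
from h import *
for n,uv,z in [("cart",(315,205),.065),("tray",(314,206),.009),("stand",(320,282),.01),("tab1",(258,240),.008),("tab2",(269,277),.008),("cop",(264,316),.006),("cap",(242,208),.045),("yel",(232,281),.006),("purp",(226,312),.006),("salt",(178,322),.09),("tub",(271,124),.085)]:
    print(n,np.round(back("t0",uv,z),3))
# stand/tray corner angle
for a in [((295,263),(342,257)),((288,184),(335,180))]:
    p,q=[back("t0",u,.01) for u in a]; d=q-p; print(np.degrees(np.arctan2(d[1],d[0])))
show("t0",(170,170,350,330),4,"t0c")
E
```

```text
cart [0.601 0.212 0.065]
tray [0.606 0.216 0.009]
stand [0.446 0.207 0.01 ]
tab1 [0.538 0.336 0.008]
tab2 [0.459 0.314 0.008]
cop [0.378 0.326 0.006]
cap [0.602 0.362 0.045]
yel [0.453 0.393 0.006]
purp [0.388 0.406 0.006]
salt [0.378 0.481 0.09 ]
tub [0.762 0.295 0.085]
-84.10430673740947
-86.75957072309096
```

View pics/t0c.png

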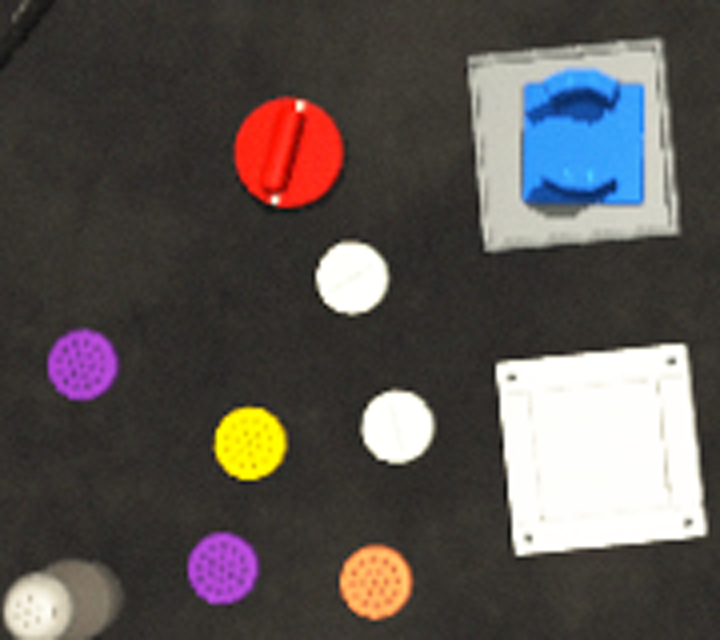

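Call:
carry_out(xyz=[[0.0275,-0.0265,0],[0.055,-0.053,0],[0.0825,-0.0795,0],[0.11,-0.106,0],[0.1375,-0.1325,0],[0.165,-0.159,0],[0.1925,-0.1855,0],[0.22,-0.212,0]], twist=[[0,0,-0.05],[0,0,-0.1],[0,0,-0.15],[0,0,-0.2],[0,0,-0.25],[0,0,-0.3],[0,0,-0.35],[0,0,-0.4]])

```text
time_s: 0.77
tool_pos: [0.3461, 0.4382, 0.2395]
orientation: [0.446, 0.895, -0.0, -0.0]
force: [0.3, 0.5, -0.4]
opening: 1.001
grip_force: 0.0
```

Call:
carry_out(xyz=[[0.0275,-0.0265,0],[0.055,-0.053,0],[0.0825,-0.0795,0],[0.11,-0.106,0],[0.1375,-0.1325,0],[0.165,-0.159,0],[0.22,-0.212,0],[0.22,-0.212,0]], twist=[[0,0,-0.05],[0,0,-0.1],[0,0,-0.15],[0,0,-0.2],[0,0,-0.25],[0,0,-0.3],[0,0,-0.35],[0,0,-0.4]])

```text
time_s: 1.43
tool_pos: [0.5129, 0.2776, 0.2393]
orientation: [0.701, 0.713, -0.0, 0.0]
force: [-0.6, 0.0, 0.3]
opening: 1.003
grip_force: 0.0
```

```bash
python3 - <<'E'
from h import *
s=bot.observe(); print({k:np.round(v,4).tolist() for k,v in s.items() if k in("time_s","joints","tool_pos","orientation","force")})
snap("wrist","w1")
E
```

```text
{'time_s': 1.4333, 'joints': [0.3832, 0.4317, 1.6645, -0.0008, 1.0452, 0.3678], 'tool_pos': [0.5129, 0.2776, 0.2393], 'orientation': [0.7015, 0.7127, -0.0001, 0.0003], 'force': [-0.5942, 0.0482, 0.2716]}
```

View pics/w1.png

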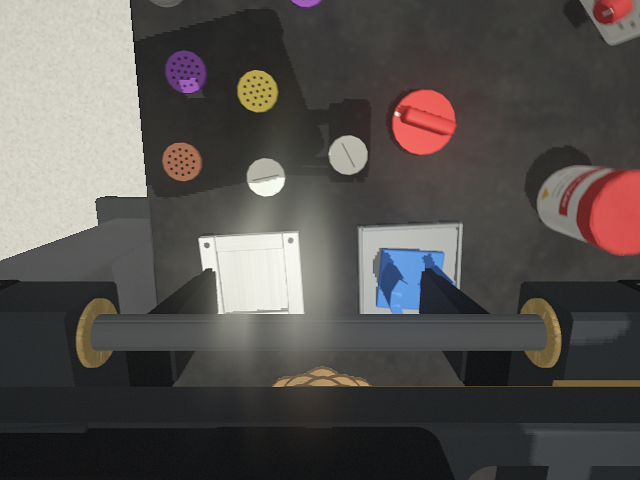

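The wrist view shows copper at (182,161), tablets at (266,177) and (348,155), and the cap at (424,121). Stand and tray are partly hidden by the gripper. I'll triangulate the basket's near edge to check clearance.

```bash
cat >> h.py <<'E'
def tri(fa,ua,fb,ub):
    def ray(f,u): 
        o=np.load(f"pics/{f}.npz")["T"][:3,3]; p=back(f,u,0.0); d=p-o; return o,d/np.linalg.norm(d)
    (a,d),(b,e)=ray(fa,ua),ray(fb,ub)
    t=np.linalg.lstsq(np.c_[d,-e],b-a,rcond=None)[0]
    p,q=a+t[0]*d,b+t[1]*e; return (p+q)/2,np.linalg.norm(p-q)
E
python3 - <<'E'
from h import *
for z in (0,.04,.08,.12,.2): print(z,np.round(back("t0",(362,248),z),3),np.round(back("s0",(295,213),z),3))
print("handle left base",tri("t0",(362,243),"s0",(291,185)), "handle peak",tri("t0",(445,232),"s0",(222,126)))
for n,uv,z in [("tab1",(348,155),.008),("tab2",(266,177),.008),("cop",(182,161),.006),("cap",(424,121),.022)]:
    print(n,np.round(back("w1",uv,z),4))
E
```

```text
0 [0.516 0.117 0.   ] [0.421 0.108 0.   ]
0.04 [0.514 0.12  0.04 ] [0.449 0.115 0.04 ]
0.08 [0.512 0.122 0.08 ] [0.476 0.122 0.08 ]
0.12 [0.511 0.125 0.12 ] [0.503 0.129 0.12 ]
0.2 [0.507 0.13  0.2  ] [0.558 0.144 0.2  ]
handle left base (array([0.51441936, 0.12949606, 0.23487257]), np.float64(0.004553277836459912)) handle peak (array([0.52057344, 0.0190438 , 0.38578305]), np.float64(0.028349494928786845))
tab1 [0.5412 0.3374 0.008 ]
tab2 [0.4629 0.3154 0.008 ]
cop [0.3823 0.3291 0.006 ]
cap [0.6074 0.3687 0.022 ]
```

Call:
carry_out(xyz=[[0,-0.03,0],[0,-0.06,0],[0,-0.09,0],[0,-0.11,0],[0,-0.11,0]], twist=[[0,0,0],[0,0,0],[0,0,0],[0,0,0],[0,0,0]])

```text
time_s: 1.9
tool_pos: [0.5101, 0.1961, 0.2395]
orientation: [0.7, 0.714, -0.0, -0.0]
force: [0.2, -0.1, -0.4]
opening: 1.002
grip_force: 0.0
```

```bash
python3 - <<'E'
from h import *
s=bot.observe(); print({k:np.round(v,4).tolist() for k,v in s.items() if k in("time_s","tool_pos","orientation")})
snap("wrist","w2",(160,100,500,330),2.3)
E
```

```text
{'time_s': 1.9, 'tool_pos': [0.5101, 0.1961, 0.2395], 'orientation': [0.6999, 0.7143, -0.0004, -0.0001]}
```

View pics/w2.png

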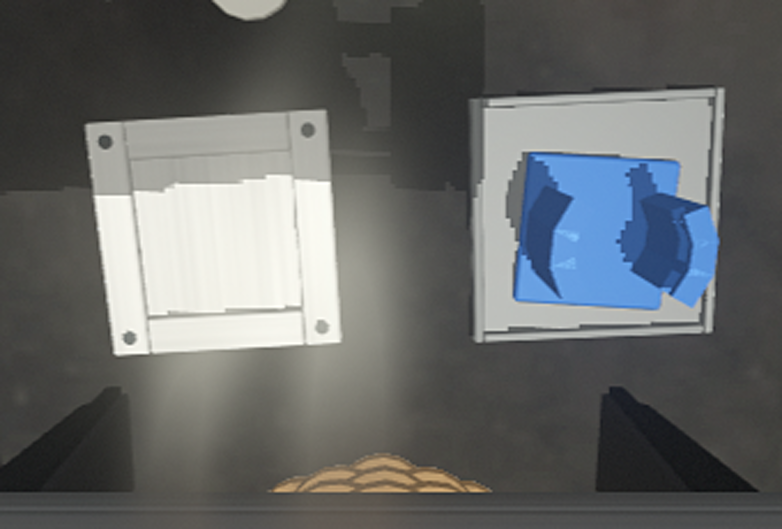

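Crop (×2.3, offset 160,100): stand corners are (85,124), (327,110), (341,341), (114,355). Tray corners are (470,100), (724,88), (713,332), (474,342). Cartridge foot corners are (528,152), (680,161), (660,308), (514,300).

```bash
python3 - <<'E'
from h import *
def quad(n,pts,z):
    P=np.array([back("w2",(160+u/2.3,100+v/2.3),z)[:2] for u,v in pts])
    c=P.mean(0); e=np.roll(P,-1,0)-P; a=np.degrees(np.arctan2(e[:,1],e[:,0]))
    print(n,np.round(c,4),"len",np.round(np.linalg.norm(e,axis=1),4),"ang",np.round(a,1))
quad("stand",[(85,124),(327,110),(341,341),(114,355)],.01)
quad("tray",[(470,100),(724,88),(713,332),(474,342)],.009)
quad("foot",[(528,152),(680,161),(660,308),(514,300)],.011)
print([np.round(back("w2",(160+u/2.3,100+v/2.3),.01),4) for u,v in [(105,142),(308,130),(322,327),(130,338)]])
print("tool y yaw",np.degrees(R.from_quat(bot.observe()["orientation"]).as_matrix()[:2,:2]))
E
```

```text
stand [0.4482 0.2088] len [0.0998 0.0981 0.0997 0.0989] ang [   4.4  -85.8 -175.1   94.3]
tray [0.6081 0.2191] len [0.1038 0.103  0.1042 0.1028] ang [   3.8  -85.9 -176.3   93.8]
foot [0.6082 0.2142] len [0.0632 0.0625 0.0632 0.0627] ang [ -2.1 -91.8 178.   88.2]
[array([0.4027, 0.247 , 0.01  ]), array([0.4865, 0.2536, 0.01  ]), array([0.4931, 0.1701, 0.01  ]), array([0.4095, 0.1634, 0.01  ])]
tool y yaw [[-1.16049897 57.2840233 ]
 [57.28402562  1.16049869]]
```

Call:
carry_out(xyz=[[0.03,0.006,0],[0.06,0.012,0],[0.09,0.018,0],[0.115,0.022,0],[0.1307,0.024,0],[0.1307,0.024,-0.05],[0.1307,0.024,-0.1],[0.1307,0.024,-0.1]], twist=[[0,0,-0.07],[0,0,-0.14],[0,0,-0.21],[0,0,-0.28],[0,0,-0.347],[0,0,-0.347],[0,0,-0.347],[0,0,-0.347]])

```text
time_s: 2.62
tool_pos: [0.6056, 0.2165, 0.158]
orientation: [0.866, 0.5, -0.005, -0.001]
force: [-1.3, -0.2, -0.5]
opening: 0.999
grip_force: 0.0
```

```bash
python3 - <<'E'
from h import *
s=bot.observe(); M=R.from_quat(s["orientation"]).as_matrix(); print(np.round(s["tool_pos"],4),np.degrees(np.arctan2(M[1,1],M[0,1])))
snap("wrist","w3")
for n,P in [("cart top c",(.6082,.2142,.065)),("foot c",(.6082,.2142,.011))]: print(n,proj("w3",P))
E
```

```text
[0.6056 0.2165 0.158 ] -29.945090648794384
cart top c [324.55460048 255.2708308 ]
foot c [323.94624905 235.70417484]
```

View pics/w3.png

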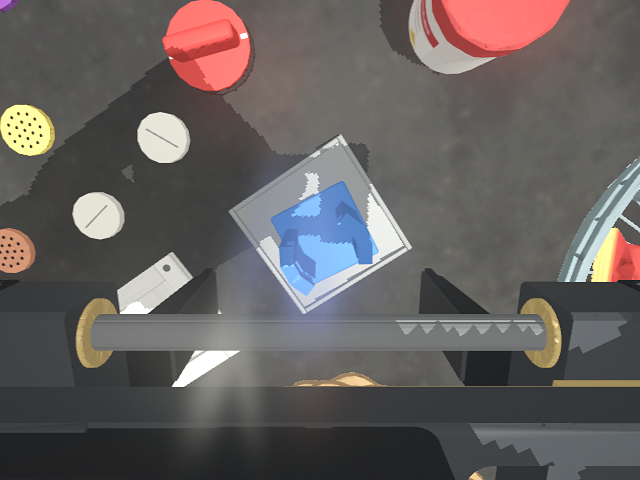

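The cartridge sits centred between the fingers, with the foot at about (324,236). Descending.

Call:
carry_out(xyz=[[0,0,-0.05],[0,0,-0.1],[0,0,-0.145],[0,0,-0.145],[0,0,-0.145],[0,0,-0.145]], twist=[[0,0,0],[0,0,0],[0,0,0],[0,0,0],[0,0,0],[0,0,0]])

```text
time_s: 3.17
tool_pos: [0.6098, 0.2167, 0.059]
orientation: [0.866, 0.5, 0.002, 0.001]
force: [0.3, -0.2, 0.7]
opening: 0.998
grip_force: 0.0
```

Call:
carry_out(xyz=[[0,0,0],[0,0,0],[0,0,0]], twist=[[0,0,0],[0,0,0],[0,0,0]])

```text
time_s: 3.42
tool_pos: [0.609, 0.2161, 0.0578]
orientation: [0.866, 0.5, 0.001, 0.0]
force: [0.1, -0.0, 0.7]
opening: 0.996
grip_force: 0.0
```

Call:
carry_out(xyz=[[-0.001,-0.0025,-0.007],[-0.001,-0.0025,-0.007],[-0.001,-0.0025,-0.007]], twist=[[0,0,0],[0,0,0],[0,0,0]])

```text
time_s: 3.67
tool_pos: [0.6075, 0.2138, 0.0504]
orientation: [0.866, 0.5, -0.0, -0.0]
force: [0.0, -0.8, -0.2]
opening: 1.001
grip_force: 0.0
```

Call:
carry_out(xyz=[[0,0,0],[0,0,0],[0,0,0],[0,0,0],[0,0,0],[0,0,0],[0,0,0],[0,0,0]], twist=[[0,0,0],[0,0,0],[0,0,0],[0,0,0],[0,0,0],[0,0,0],[0,0,0],[0,0,0]], hand=1, force=30)

```text
time_s: 4.33
tool_pos: [0.6077, 0.214, 0.0507]
orientation: [0.866, 0.5, 0.0, 0.0]
force: [0.7, 0.6, 0.9]
opening: 0.628
grip_force: 30.0
```

Call:
carry_out(xyz=[[0,0,0.03],[0,0.01,0.07],[0,0.04,0.09],[-0.02,0.073,0.09],[-0.05,0.073,0.09],[-0.08,0.073,0.09],[-0.11,0.073,0.09],[-0.13,0.073,0.09]], twist=[[0,0,0],[0,0,0],[0,0,0.07],[0,0,0.14],[0,0,0.21],[0,0,0.28],[0,0,0.35],[0,0,0.42]])

```text
time_s: 5.0
tool_pos: [0.5079, 0.2688, 0.1179]
orientation: [0.655, 0.756, -0.001, -0.0]
force: [0.3, 0.7, -1.1]
opening: 0.631
grip_force: 30.0
```

Call:
carry_out(xyz=[[-0.03,0,0],[-0.06,0,0],[-0.083,0,0],[-0.083,0,0],[-0.083,0,0],[-0.083,0,0],[-0.083,0,0]], twist=[[0,0,0.07],[0,0,0.14],[0,0,0.21],[0,0,0.28],[0,0,0.35],[0,0,0.42],[0,0,0.49]])

```text
time_s: 5.58
tool_pos: [0.4477, 0.2688, 0.1182]
orientation: [0.324, 0.946, 0.0, -0.0]
force: [-0.0, 1.0, -1.6]
opening: 0.632
grip_force: 30.0
```

Call:
carry_out(xyz=[[0,0,0],[0,0,0],[0,0,0],[0,0,0]], twist=[[0,0,0.07],[0,0,0.14],[0,0,0.162],[0,0,0.162]])

```text
time_s: 5.92
tool_pos: [0.4477, 0.2687, 0.1181]
orientation: [0.203, 0.979, -0.0, -0.0]
force: [-0.5, 0.7, -1.5]
opening: 0.629
grip_force: 30.0
```

```bash
python3 - <<'E'
from h import *
s=bot.observe(); M=R.from_quat(s["orientation"]).as_matrix(); print(np.round(s["tool_pos"],4),np.degrees(np.arctan2(M[1,1],M[0,1])),s["opening"],s["grip_force"])
snap("wrist","w4")
c=M@[0,0,1]; print(proj("w4",np.r_[s["tool_pos"][:2],s["tool_pos"][2]-.039]))
E
```

```text
[0.4477 0.2687 0.1181] 66.568356265116 0.6294704654834445 29.999054297804832
[315.10595826 281.5589151 ]
```

View pics/w4.png

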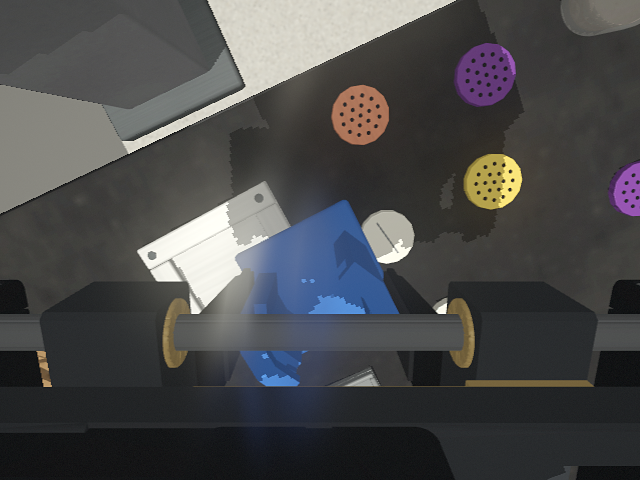

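The cartridge foot corners are at (238,258), (347,200) and (383,278). The stand's visible corners are at (137,250) and (265,182).

```bash
python3 - <<'E'
from h import *
f="w4"
A,B,C=[back(f,u,.0785)[:2] for u in [(238,258),(347,200),(383,279)]]
for p,q in((A,B),(B,C)):
    d=q-p; print("foot",np.round(np.linalg.norm(d),4),np.degrees(np.arctan2(d[1],d[0])))
print("foot centre",(A+C)/2)
P,Q=[back(f,u,.01)[:2] for u in [(137,250),(265,182)]]
d=Q-P; print("stand",P,Q,np.linalg.norm(d),np.degrees(np.arctan2(d[1],d[0])))
a=np.radians(4.7);Rm=np.array([[np.cos(a),-np.sin(a)],[np.sin(a),np.cos(a)]])
for s in((-1,-1),(-1,1)): print("expected",np.array([.4482,.2088])+Rm@(np.array(s)*.05))
E
```

```text
foot 0.061 94.941878435365
foot 0.0442 1.865300399654106
foot centre [0.44080922 0.26950826]
stand [0.40162563 0.15647423] [0.39466385 0.25572094] 0.09949058015861438 94.01250734198219
expected [0.40246506 0.15487121]
expected [0.39427121 0.25453494]
```

```bash
python3 - <<'E'
from h import *
f="w4"
A,B=[back(f,u,.0785)[:2] for u in [(238,258),(347,200)]]
a=np.radians(4.8); print(A,B,(A+B)/2+.032*np.array([np.cos(a),np.sin(a)]), "tool",bot.observe()["tool_pos"])
E
```

```text
[0.4213575  0.23841343] [0.41610451 0.29916504] [0.45061878 0.27146693] tool [0.44779951 0.26876191 0.11807867]
```

Call:
carry_out(xyz=[[-0.0016,-0.02,0],[-0.0016,-0.04,0],[-0.0016,-0.06,0],[-0.0016,-0.0797,0],[-0.0016,-0.0797,-0.025],[-0.0016,-0.0797,-0.05],[-0.0016,-0.0797,-0.0753],[-0.0016,-0.0797,-0.0753]], twist=[[0,0,0],[0,0,0],[0,0,0],[0,0,0],[0,0,0],[0,0,0],[0,0,0],[0,0,0]])

```text
time_s: 6.63
tool_pos: [0.4456, 0.2085, 0.0593]
orientation: [0.205, 0.979, -0.001, -0.002]
force: [-0.7, 0.5, -2.6]
opening: 0.634
grip_force: 30.0
```

```bash
python3 - <<'E'
from h import *
s=bot.observe(); print(np.round(s["tool_pos"],4),s["force"])
snap("wrist","w5",(150,130,450,330),2.6)
E
```

```text
[0.4456 0.2085 0.0593] [-0.68442911  0.5316899  -2.62217721]
```

View pics/w5.png

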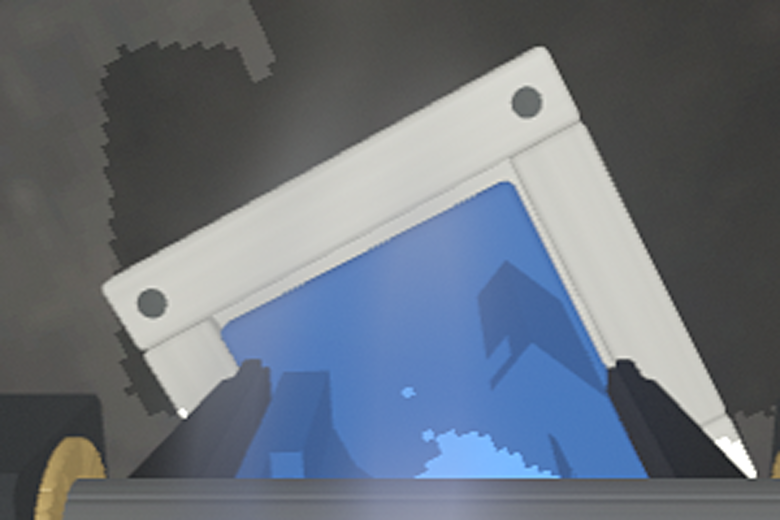

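Pocket corners are at crop (513,159) and (216,320). Foot corners are at (513,184) and (221,326). Both are in the same view.

```bash
python3 - <<'E'
from h import *
f="w5"; g=lambda u,z: back(f,(150+u[0]/2.6,130+u[1]/2.6),z)[:2]
def an(d): return np.degrees(np.arctan2(d[1],d[0]))
o1,o2=g((542,47),.01),g((103,290),.01)
p1,p2=g((513,159),.01),g((216,320),.01)
q1,q2=g((513,182),.0196),g((221,326),.0196)
for n,a,b in(("outer",o1,o2),("pocket",p1,p2),("foot",q1,q2)):
    print(n,a,b,np.linalg.norm(a-b),an(a-b),"mid",(a+b)/2)
a=np.radians(4.5);ex=np.array([np.cos(a),np.sin(a)])
print("centres",(o1+o2)/2+.05*ex,(p1+p2)/2+.034*ex,(q1+q2)/2+.032*ex)
E
```

```text
outer [0.39416004 0.25407867] [0.40275751 0.15606756] 0.09838746555404157 95.01311555805624 mid [0.39845878 0.20507312]
pocket [0.41140005 0.24099616] [0.41732811 0.17395363] 0.06730410685797789 95.05308963692516 mid [0.41436408 0.2074749 ]
foot [0.41406184 0.23914956] [0.41723244 0.17739174] 0.06183915010468753 92.93894436032033 mid [0.41564714 0.20827065]
centres [0.44830464 0.20899607] [0.44825927 0.21014251] [0.44754849 0.21078134]
```

Call:
carry_out(xyz=[[0.001,-0.0013,0],[0.001,-0.0013,0],[0.001,-0.0013,-0.004],[0.001,-0.0013,-0.008],[0.001,-0.0013,-0.011],[0.001,-0.0013,-0.011]], twist=[[0,0,0.016],[0,0,0.016],[0,0,0.016],[0,0,0.016],[0,0,0.016],[0,0,0.016]])

```text
time_s: 7.18
tool_pos: [0.4467, 0.2084, 0.0544]
orientation: [0.192, 0.981, 0.0, -0.0]
force: [-7.6, 2.7, 15.8]
opening: 0.633
grip_force: 30.0
```

Call:
carry_out(xyz=[[-0.001,0,0.003],[-0.0018,0,0.002],[-0.0018,0,-0.002],[-0.0018,0,-0.004],[-0.0018,0,-0.004]], twist=[[0,0,0],[0,0,0],[0,0,0],[0,0,0],[0,0,0]])

```text
time_s: 7.6
tool_pos: [0.4466, 0.2078, 0.0507]
orientation: [0.192, 0.981, 0.0, 0.0]
force: [0.3, -3.9, 9.9]
opening: 0.63
grip_force: 30.0
```

Call:
carry_out(xyz=[[0,0.001,-0.002],[0,0.001,-0.003],[0,0.001,-0.003]], twist=[[0,0,0],[0,0,0],[0,0,0]])

```text
time_s: 7.85
tool_pos: [0.4474, 0.2082, 0.0494]
orientation: [0.191, 0.982, 0.0, 0.002]
force: [0.3, -10.6, 23.8]
opening: 0.633
grip_force: 30.0
```

Call:
carry_out(xyz=[[0,0,0],[0,0,0],[0,0,0],[0,0,0.002],[0,0,0.03],[0,0,0.08],[0,0,0.13],[0,0.01,0.16]], twist=[[0,0,0],[0,0,0],[0,0,0],[0,0,0],[0,0,0],[0,0,0],[0,0,0],[0,0,0]], hand=-1)

```text
time_s: 8.52
tool_pos: [0.4464, 0.216, 0.1711]
orientation: [0.192, 0.981, 0.0, 0.001]
force: [-0.4, -0.4, 0.1]
opening: 1.0
grip_force: 0.0
```

Call:
carry_out(xyz=[[0,0.01,0],[0,0.02,0],[0,0.03,0],[0,0.04,0],[0,0.04,0],[0,0.04,0],[0,0.04,0],[0,0.04,0]], twist=[[0,0,-0.07],[0,0,-0.14],[0,0,-0.21],[0,0,-0.28],[0,0,-0.35],[0,0,-0.42],[0,0,-0.49],[0,0,-0.56]], hand=-0.3)

```text
time_s: 9.18
tool_pos: [0.4459, 0.2464, 0.168]
orientation: [0.593, 0.805, -0.0, -0.0]
force: [-0.1, 0.3, 0.4]
opening: 0.65
grip_force: 0.0
```

Call:
carry_out(xyz=[[0,0,0],[0,0,0],[0,0,0]], twist=[[0,0,-0.07],[0,0,-0.143],[0,0,-0.143]])

```text
time_s: 9.43
tool_pos: [0.446, 0.2464, 0.168]
orientation: [0.68, 0.733, -0.0, -0.0]
force: [0.2, 0.3, 0.3]
opening: 0.645
grip_force: 0.0
```

```bash
cat >> h.py <<'E'
def st():
    s=bot.observe(); M=R.from_quat(s["orientation"]).as_matrix()
    print(np.round(s["time_s"],2),np.round(s["tool_pos"],4),"yawY %.1f"%np.degrees(np.arctan2(M[1,1],M[0,1])),"tilt %.2f"%np.degrees(np.arccos(-M[2,2])),"F",np.round(s["force"],1),"open %.3f grip %.1f"%(s["opening"],s["grip_force"]))
def blob(f,lo,hi,z,minA=300,roi=None):
    im=np.load(f"pics/{f}.npy"); h=cv2.cvtColor(im,cv2.COLOR_RGB2HSV); m=cv2.inRange(h,np.array(lo),np.array(hi))
    if roi: k=np.zeros_like(m); k[roi[1]:roi[3],roi[0]:roi[2]]=255; m&=k
    m=cv2.morphologyEx(m,cv2.MORPH_CLOSE,np.ones((5,5)))
    for c in cv2.findContours(m,cv2.RETR_EXTERNAL,cv2.CHAIN_APPROX_NONE)[0]:
        if cv2.contourArea(c)>minA and len(c)>5:
            e=cv2.fitEllipse(cv2.convexHull(c)); print(np.round(e[0],1),np.round(e[1],1),np.round(back(f,e[0],z),4))
E
python3 - <<'E'
from h import *
st(); snap("wrist","w6")
print("white");blob("w6",(10,0,120),(40,70,255),.008); print("copper");blob("w6",(3,80,90),(14,200,255),.006); print("red");blob("w6",(0,150,120),(6,255,255),.02)
for P in [(.4629,.3154,.008),(.5412,.3374,.008),(.3823,.3291,.006),(.448,.2085,.064)]: print(proj("w6",P))
E
```

```text
9.43 [0.446  0.2464 0.168 ] yawY 4.3 tilt 0.02 F [0.2 0.3 0.3] open 0.645 grip 0.0
white
[311.4 266.5] [132.2 156.7] [0.4435 0.217  0.008 ]
[344.1 145.6] [47.7 48.4] [0.4614 0.3158 0.008 ]
[449.8 123.2] [48.1 52.8] [0.5397 0.3382 0.008 ]
[-134.2  136.2] [242.1 983.7] [0.0972 0.2948 0.008 ]
copper
[239.8 119.9] [48.  51.3] [0.3808 0.3286 0.006 ]
red
[559.5  85. ] [80.5 94.1] [0.6095 0.369  0.02  ]
[345.92545248 146.19366696]
[451.61305775 124.51443769]
[241.80361328 119.33553123]
[315.64225914 303.30485807]
```

View pics/w6.png

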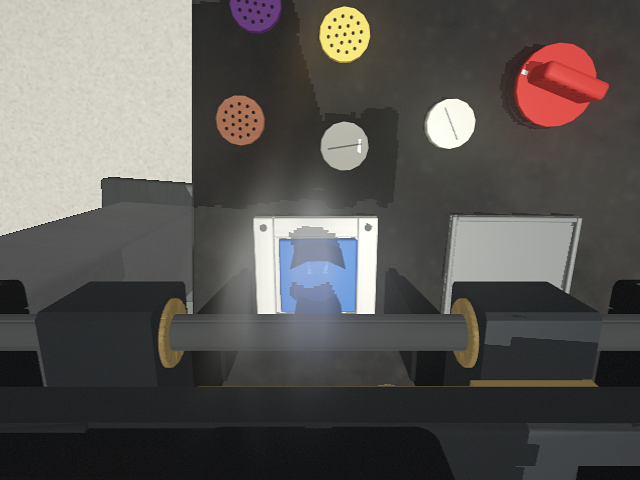

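The cartridge stands square in the pocket at (318,275), with its slots left and right. Tablets are at (344,146) and (450,123), copper at (240,120). Going for tablet 2.

Call:
carry_out(xyz=[[0.0205,0.05,0],[0.0205,0.0925,-0.02],[0.0205,0.0925,-0.07],[0.0205,0.0925,-0.12],[0.0205,0.0925,-0.16],[0.0205,0.0925,-0.18],[0.0205,0.0925,-0.18],[0.0205,0.0925,-0.18]], twist=[[0,0,0],[0,0,0],[0,0,0],[0,0,0],[0,0,0],[0,0,0],[0,0,0],[0,0,0]])

```text
time_s: 10.15
tool_pos: [0.4613, 0.3156, 0.0328]
orientation: [0.677, 0.736, -0.001, -0.0]
force: [-0.5, -0.3, 1.1]
opening: 0.655
grip_force: 0.0
```

Call:
carry_out(xyz=[[0,0,0],[0,0,0]], twist=[[0,0,0],[0,0,0]])

```text
time_s: 10.32
tool_pos: [0.4621, 0.3159, 0.0346]
orientation: [0.677, 0.736, 0.001, 0.0]
force: [0.6, -0.4, -0.5]
opening: 0.649
grip_force: 0.0
```

Call:
carry_out(xyz=[[0,0,-0.0095],[0,0,-0.0095],[0,0,-0.0095]], twist=[[0,0,0],[0,0,0],[0,0,0]])

```text
time_s: 10.57
tool_pos: [0.4615, 0.3156, 0.0262]
orientation: [0.678, 0.735, 0.0, 0.0]
force: [-0.3, -0.2, 1.3]
opening: 0.646
grip_force: 0.0
```

Call:
carry_out(xyz=[[0,0,0],[0,0,0],[0,0,0],[0,0,0],[0,0,0]], twist=[[0,0,0],[0,0,0],[0,0,0],[0,0,0],[0,0,0]], hand=1, force=20)

```text
time_s: 10.98
tool_pos: [0.4615, 0.3157, 0.0261]
orientation: [0.678, 0.735, 0.0, 0.0]
force: [-0.1, 1.2, 0.6]
opening: 0.381
grip_force: 20.0
```

Call:
carry_out(xyz=[[0,0,0.04],[0,0,0.09],[-0.005,-0.03,0.133],[-0.01,-0.07,0.133],[-0.0185,-0.11,0.133],[-0.0185,-0.1428,0.133],[-0.0185,-0.1428,0.133],[-0.0185,-0.1428,0.133]], twist=[[0,0,0],[0,0,0],[0,0,0],[0,0,0],[0,0,0],[0,0,0],[0,0,0],[0,0,0]])

```text
time_s: 11.65
tool_pos: [0.4478, 0.2078, 0.1261]
orientation: [0.679, 0.734, 0.0, 0.0]
force: [-0.2, 0.2, 0.6]
opening: 0.378
grip_force: 20.0
```

Call:
carry_out(xyz=[[0,0,0],[0,0,-0.03],[0,0,-0.05],[0,0,-0.05]], twist=[[0,0,0],[0,0,0],[0,0,0],[0,0,0]])

```text
time_s: 11.98
tool_pos: [0.4467, 0.2092, 0.0861]
orientation: [0.677, 0.736, -0.001, -0.001]
force: [0.3, -0.1, -0.1]
opening: 0.379
grip_force: 20.0
```

```bash
python3 - <<'E'
from h import *
st()
E
```

```text
11.98 [0.4467 0.2092 0.0861] yawY 4.7 tilt 0.19 F [ 0.3 -0.1 -0.1] open 0.379 grip 20.0
```

Call:
carry_out(xyz=[[0,0,-0.015],[0,0,-0.03],[0,0,-0.045],[0,0,-0.058],[0,0,-0.066],[0,0,-0.066],[0,0,-0.066]], twist=[[0,0,0],[0,0,0],[0,0,0],[0,0,0],[0,0,0],[0,0,0],[0,0,0]])

```text
time_s: 12.57
tool_pos: [0.4476, 0.2088, 0.0389]
orientation: [0.678, 0.735, -0.0, -0.0]
force: [0.2, -0.5, -0.6]
opening: 0.378
grip_force: 20.0
```

Call:
carry_out(xyz=[[0,0,-0.0025],[0,0,-0.0025]], twist=[[0,0,0],[0,0,0]])

```text
time_s: 12.73
tool_pos: [0.4478, 0.2087, 0.0372]
orientation: [0.678, 0.735, 0.0, 0.0]
force: [-0.3, -0.8, -0.3]
opening: 0.38
grip_force: 20.0
```

Call:
carry_out(xyz=[[0,0,0],[0,0,0],[0,0,0],[0,0,0.04],[0,0,0.09],[0,0.03,0.135],[0,0.07,0.17],[0,0.07,0.17]], twist=[[0,0,0],[0,0,0],[0,0,0],[0,0,0],[0,0,0],[0,0,0],[0,0,0],[0,0,0]], hand=-0.3)

```text
time_s: 13.4
tool_pos: [0.4494, 0.2648, 0.1697]
orientation: [0.677, 0.736, 0.004, 0.002]
force: [-0.2, -0.1, -0.2]
opening: 0.65
grip_force: 0.0
```

```bash
python3 - <<'E'
from h import *
st(); snap("wrist","w7",(200,0,520,320),1.8)
print("white");blob("w7",(10,0,120),(40,70,255),.008); print("copper");blob("w7",(3,80,90),(14,200,255),.006)
for P in [(.448,.2085,.064),(.448,.2085,.018)]: print(proj("w7",P))
E
```

```text
13.4 [0.4494 0.2648 0.1697] yawY 4.7 tilt 0.54 F [-0.2 -0.1 -0.2] open 0.650 grip 0.0
white
[305.1 275.7] [106.7 148.6] [0.4439 0.2273 0.008 ]
[438.9 149.4] [47.1 50.3] [0.5396 0.3383 0.008 ]
[ 49.5 114.3] [246.2 423.5] [0.2425 0.3394 0.008 ]
copper
[233.8 144.6] [47.2 49.5] [0.3809 0.3287 0.006 ]
[306.96768193 326.95600725]
[308.04201664 301.66679419]
```

View pics/w7.png

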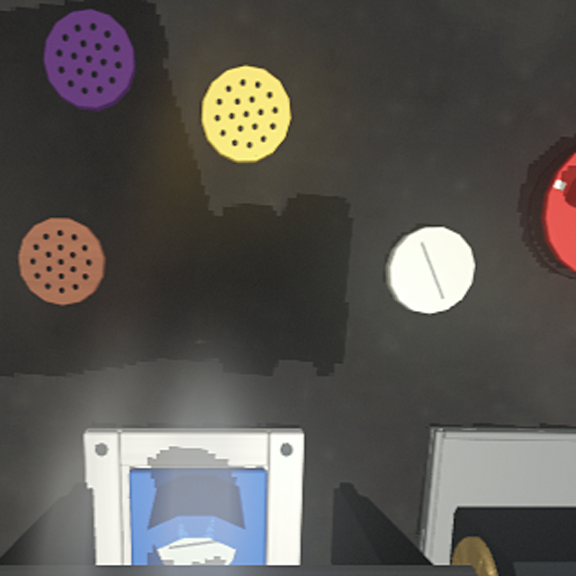

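Call:
carry_out(xyz=[[0.04,0.04,0],[0.09,0.08,0],[0.1224,0.1028,-0.03],[0.1224,0.1028,-0.08],[0.1224,0.1028,-0.13],[0.1224,0.1028,-0.165],[0.1224,0.1028,-0.17],[0.1224,0.1028,-0.17]], twist=[[0,0,0],[0,0,0],[0,0,0],[0,0,0],[0,0,0],[0,0,0],[0,0,0],[0,0,0]], hand=0)

```text
time_s: 14.12
tool_pos: [0.5385, 0.3371, 0.0348]
orientation: [0.678, 0.735, -0.002, -0.001]
force: [-0.1, -0.0, 0.3]
opening: 0.499
grip_force: 0.0
```

Call:
carry_out(xyz=[[0,0,0],[0,0,0],[0,0,0]], twist=[[0,0,0],[0,0,0],[0,0,0]])

```text
time_s: 14.37
tool_pos: [0.5401, 0.3384, 0.0388]
orientation: [0.678, 0.735, 0.001, 0.001]
force: [-0.2, -0.5, 0.5]
opening: 0.501
grip_force: 0.0
```

Target z 0.0265, about −0.012.

Call:
carry_out(xyz=[[0,0,-0.008],[0,0,-0.015],[0,0,-0.015],[0,0,-0.015]], twist=[[0,0,0],[0,0,0],[0,0,0],[0,0,0]])

```text
time_s: 14.7
tool_pos: [0.5393, 0.3382, 0.0255]
orientation: [0.678, 0.735, -0.0, -0.0]
force: [0.1, -0.6, 0.3]
opening: 0.501
grip_force: 0.0
```

Call:
carry_out(xyz=[[0,0,0],[0,0,0],[0,0,0],[0,0,0],[0,0,0]], twist=[[0,0,0],[0,0,0],[0,0,0],[0,0,0],[0,0,0]], hand=1, force=20)

```text
time_s: 15.12
tool_pos: [0.5394, 0.3382, 0.0256]
orientation: [0.678, 0.735, -0.0, 0.0]
force: [0.3, -0.6, -0.4]
opening: 0.378
grip_force: 20.0
```

Call:
carry_out(xyz=[[0,0,0.04],[0,0,0.09],[-0.03,-0.04,0.133],[-0.06,-0.08,0.133],[-0.09,-0.12,0.133],[-0.1224,-0.155,0.133],[-0.1224,-0.1727,0.133],[-0.1224,-0.1727,0.133]], twist=[[0,0,0],[0,0,0],[0,0,0],[0,0,0],[0,0,0],[0,0,0],[0,0,0],[0,0,0]])

```text
time_s: 15.78
tool_pos: [0.4466, 0.2067, 0.126]
orientation: [0.678, 0.735, -0.0, 0.0]
force: [0.4, 0.7, -0.6]
opening: 0.381
grip_force: 20.0
```

Call:
carry_out(xyz=[[0,0,0],[0,0,-0.03],[0,0,-0.05],[0,0,-0.05],[0,0,-0.05]], twist=[[0,0,0],[0,0,0],[0,0,0],[0,0,0],[0,0,0]])

```text
time_s: 16.2
tool_pos: [0.4478, 0.2093, 0.0875]
orientation: [0.678, 0.735, -0.001, -0.0]
force: [0.3, 0.3, -0.0]
opening: 0.382
grip_force: 20.0
```

Call:
carry_out(xyz=[[0,0,-0.015],[0,0,-0.03],[0,0,-0.045],[0,0,-0.056],[0,0,-0.0575],[0,0,-0.0575],[0,0,-0.0575]], twist=[[0,0,0],[0,0,0],[0,0,0],[0,0,0],[0,0,0],[0,0,0],[0,0,0]])

```text
time_s: 16.78
tool_pos: [0.4479, 0.2089, 0.0454]
orientation: [0.678, 0.735, 0.0, 0.0]
force: [-0.5, 1.0, 0.0]
opening: 0.379
grip_force: 20.0
```

Call:
carry_out(xyz=[[0,0,-0.0015],[0,0,-0.0015]], twist=[[0,0,0],[0,0,0]])

```text
time_s: 16.95
tool_pos: [0.4478, 0.2087, 0.0441]
orientation: [0.678, 0.735, 0.0, 0.0]
force: [-1.5, 1.2, 0.3]
opening: 0.382
grip_force: 20.0
```

Call:
carry_out(xyz=[[0,0,0],[0,0,0],[0,0,0],[0,0,0.04],[0,0,0.09],[0,0.03,0.135],[0,0.07,0.17],[0,0.07,0.17]], twist=[[0,0,0],[0,0,0],[0,0,0],[0,0,0],[0,0,0],[0,0,0],[0,0,0],[0,0,0]], hand=-0.2)

```text
time_s: 17.62
tool_pos: [0.4494, 0.2649, 0.1764]
orientation: [0.677, 0.736, 0.004, 0.002]
force: [0.8, -0.1, 0.9]
opening: 0.599
grip_force: 0.0
```

```bash
python3 - <<'E'
from h import *
st(); snap("wrist","w8")
print("white");blob("w8",(10,0,120),(40,70,255),.026,100); print("copper");blob("w8",(3,80,90),(14,200,255),.006);print("red");blob("w8",(0,150,120),(6,255,255),.02)
E
```

```text
17.62 [0.4494 0.2649 0.1764] yawY 4.7 tilt 0.53 F [ 0.8 -0.1  0.9] open 0.599 grip 0.0
white
[306.3 272.5] [116.8 140.7] [0.4446 0.2339 0.026 ]
[-776.6  234.8] [ 317.  2410.7] [-0.3827  0.1979  0.026 ]
copper
[235.5 144.7] [46.1 48.4] [0.3808 0.3287 0.006 ]
red
[539.3 115.8] [76.5 86.2] [0.6092 0.3687 0.02  ]
```

Call:
carry_out(xyz=[[-0.04,0.04,0],[-0.08,0.08,0],[-0.0893,0.09,-0.03],[-0.0893,0.09,-0.08],[-0.0893,0.09,-0.13],[-0.0893,0.09,-0.17],[-0.0893,0.09,-0.185],[-0.0893,0.09,-0.185]], twist=[[0,0,0],[0,0,0],[0,0,0],[0,0,0],[0,0,0],[0,0,0],[0,0,0],[0,0,0]])

```text
time_s: 18.33
tool_pos: [0.379, 0.327, 0.029]
orientation: [0.678, 0.735, -0.003, -0.001]
force: [0.3, -0.8, 0.2]
opening: 0.601
grip_force: 0.0
```

Call:
carry_out(xyz=[[0,0,0],[0,0,0],[0,0,0]], twist=[[0,0,0],[0,0,0],[0,0,0]])

```text
time_s: 18.58
tool_pos: [0.381, 0.3287, 0.0334]
orientation: [0.678, 0.735, 0.001, 0.0]
force: [0.3, 0.6, 0.4]
opening: 0.6
grip_force: 0.0
```

Call:
carry_out(xyz=[[0,0,-0.005],[0,0,-0.0096],[0,0,-0.0096],[0,0,-0.0096]], twist=[[0,0,0],[0,0,0],[0,0,0],[0,0,0]])

```text
time_s: 18.92
tool_pos: [0.3807, 0.3287, 0.0253]
orientation: [0.678, 0.735, 0.0, 0.0]
force: [0.7, 0.5, -0.7]
opening: 0.599
grip_force: 0.0
```

Call:
carry_out(xyz=[[0,0,0],[0,0,0],[0,0,0],[0,0,0],[0,0,0]], twist=[[0,0,0],[0,0,0],[0,0,0],[0,0,0],[0,0,0]], hand=1, force=20)

```text
time_s: 19.33
tool_pos: [0.3806, 0.3287, 0.0253]
orientation: [0.678, 0.735, 0.0, 0.0]
force: [0.2, 0.2, 2.9]
opening: 0.379
grip_force: 20.2
```

Call:
carry_out(xyz=[[0,0,0.04],[0,0,0.09],[0.02,-0.04,0.133],[0.04,-0.08,0.133],[0.07,-0.12,0.133],[0.0895,-0.15,0.133],[0.0895,-0.16,0.133],[0.0895,-0.16,0.133]], twist=[[0,0,0],[0,0,0],[0,0,0],[0,0,0],[0,0,0],[0,0,0],[0,0,0],[0,0,0]])

```text
time_s: 20.0
tool_pos: [0.448, 0.2071, 0.1248]
orientation: [0.679, 0.734, -0.0, -0.0]
force: [-0.2, 0.9, -0.1]
opening: 0.382
grip_force: 20.0
```

Call:
carry_out(xyz=[[0,0,0],[0,0,-0.03],[0,0,-0.05],[0,0,-0.05],[0,0,-0.05]], twist=[[0,0,0],[0,0,0],[0,0,0],[0,0,0],[0,0,0]])

```text
time_s: 20.42
tool_pos: [0.4469, 0.2095, 0.0872]
orientation: [0.677, 0.736, -0.001, -0.0]
force: [-0.3, 0.1, -0.9]
opening: 0.378
grip_force: 20.0
```

```bash
python3 - <<'E'
from h import *
st(); snap("wrist","w9")
E
```

```text
20.42 [0.4469 0.2095 0.0872] yawY 4.7 tilt 0.10 F [-0.3  0.1 -0.9] open 0.378 grip 20.0
```

View pics/w9.png

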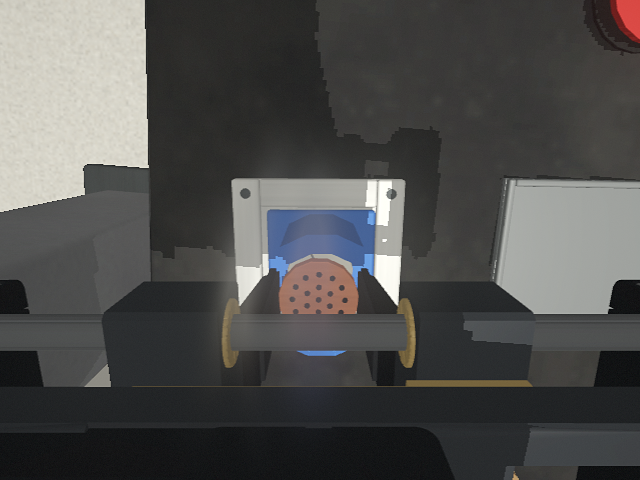

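The copper disc is held flat at (318,305) over the bore, with a white tablet visible just behind it. Lowering 35 mm.

Call:
carry_out(xyz=[[0,0,-0.015],[0,0,-0.03],[0,0,-0.043],[0,0,-0.048],[0,0,-0.048],[0,0,-0.048]], twist=[[0,0,0],[0,0,0],[0,0,0],[0,0,0],[0,0,0],[0,0,0]])

```text
time_s: 20.97
tool_pos: [0.4478, 0.2088, 0.0518]
orientation: [0.678, 0.735, 0.0, 0.0]
force: [-0.8, -0.6, -0.3]
opening: 0.377
grip_force: 20.0
```

```bash
python3 - <<'E'
from h import *
st()
E
```

```text
20.97 [0.4478 0.2088 0.0518] yawY 4.7 tilt 0.02 F [-0.8 -0.6 -0.3] open 0.377 grip 20.0
```

Call:
carry_out(xyz=[[0,0,0],[0,0,0],[0,0,0],[0,0,0.04],[0,0,0.09],[0,0.03,0.135],[0.03,0.06,0.16],[0.06,0.08,0.16]], twist=[[0,0,0],[0,0,0],[0,0,0],[0,0,0],[0,0,0],[0,0,0],[0,0,0],[0,0,0]], hand=-0.4)

```text
time_s: 21.63
tool_pos: [0.4942, 0.2707, 0.1767]
orientation: [0.678, 0.735, 0.003, 0.002]
force: [-0.3, -0.2, 0.1]
opening: 0.696
grip_force: 0.0
```

Call:
carry_out(xyz=[[0.04,0.01,0],[0.08,0.01,0],[0.115,0.01,0],[0.13,0.01,0],[0.13,0.01,0],[0.13,0.01,0],[0.13,0.01,0]], twist=[[0,0,0],[0,0,0],[0,0,0],[0,0,0],[0,0,0],[0,0,0],[0,0,0]])

```text
time_s: 22.22
tool_pos: [0.5893, 0.2761, 0.1714]
orientation: [0.678, 0.735, -0.0, -0.0]
force: [0.4, 0.4, 0.0]
opening: 0.702
grip_force: 0.0
```

```bash
python3 - <<'E'
from h import *
st(); snap("wrist","w10")
print("red");blob("w10",(0,150,100),(6,255,255),.02)
for a in [(.448,.209,.03)]: print(proj("w10",a))
E
```

```text
22.22 [0.5893 0.2761 0.1714] yawY 4.6 tilt 0.04 F [0.4 0.4 0. ] open 0.702 grip 0.0
red
[607.6 272.5] [30.2 80.3] [0.8251 0.264  0.02  ]
[587.6 236.3] [ 99.5 122.9] [0.8017 0.2921 0.02  ]
[350.8 112.8] [76.8 80.3] [0.6064 0.369  0.02  ]
[133.36123688 305.02929599]
```

View pics/w10.png

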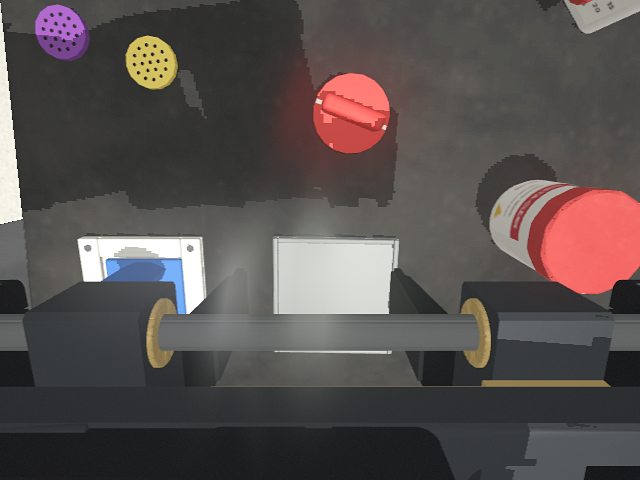

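The cap's axis marks are at (319,101) and (386,126), so the handle runs between them.

```bash
python3 - <<'E'
from h import *
a,b=[back("w10",u,.0215)[:2] for u in((319,101),(386.5,126.5))]
d=b-a; print((a+b)/2,np.linalg.norm(d),np.degrees(np.arctan2(d[1],d[0])))
show("w10",(290,60,410,165),5,"w10c")
E
```

```text
[0.60794774 0.36829283] 0.052544675500974074 -14.971557207464627
```

View pics/w10c.png

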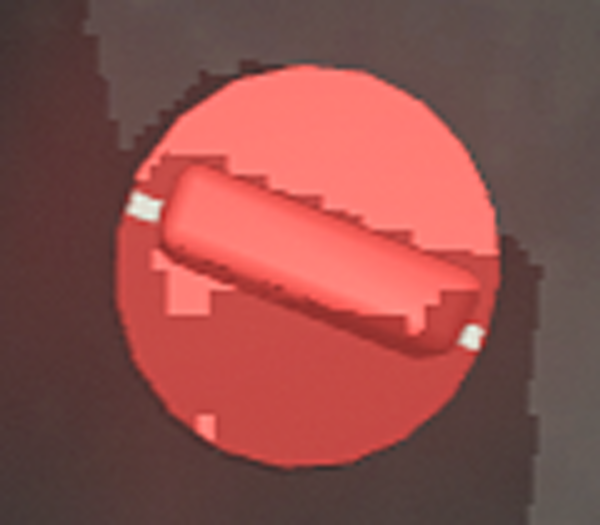

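Handle axis yaw is about −15.5°, centre about (0.607, 0.3685). Turning the tool by +70° and descending over it.

Call:
carry_out(xyz=[[0.008,0.03,0],[0.016,0.06,0],[0.0236,0.09,0],[0.0236,0.1232,0],[0.0236,0.1232,0],[0.0236,0.1232,0],[0.0236,0.1232,0],[0.0236,0.1232,0]], twist=[[0,0,0.07],[0,0,0.14],[0,0,0.21],[0,0,0.28],[0,0,0.35],[0,0,0.42],[0,0,0.49],[0,0,0.56]])

```text
time_s: 22.93
tool_pos: [0.607, 0.3689, 0.1718]
orientation: [0.297, 0.955, 0.0, -0.0]
force: [0.1, 0.0, 0.0]
opening: 0.703
grip_force: 0.0
```

Call:
carry_out(xyz=[[0,0,0],[0,0,0],[0,0,0],[0,0,-0.05],[0,0,-0.1],[0,0,-0.135],[0,0,-0.135],[0,0,-0.135]], twist=[[0,0,0.07],[0,0,0.14],[0,0,0.217],[0,0,0.217],[0,0,0.217],[0,0,0.217],[0,0,0.217],[0,0,0.217]])

```text
time_s: 23.6
tool_pos: [0.6072, 0.3686, 0.07]
orientation: [0.134, 0.991, -0.001, -0.001]
force: [0.1, 0.4, 0.2]
opening: 0.707
grip_force: 0.0
```

Call:
carry_out(xyz=[[0,0,0],[0,0,0],[0,0,0]], twist=[[0,0,0],[0,0,0],[0,0,0]])

```text
time_s: 23.85
tool_pos: [0.6086, 0.3689, 0.0725]
orientation: [0.134, 0.991, 0.001, 0.001]
force: [-0.2, 0.3, 0.9]
opening: 0.699
grip_force: 0.0
```

```bash
python3 - <<'E'
from h import *
st(); snap("wrist","w11")
print("red");blob("w11",(0,150,100),(6,255,255),.0215)
E
```

```text
23.85 [0.6086 0.3689 0.0725] yawY 74.6 tilt 0.18 F [-0.2  0.3  0.9] open 0.699 grip 0.0
red
[289.9 260.6] [52.7 83.3] [0.5982 0.358  0.0215]
[339.9 257.1] [43.3 80. ] [0.6034 0.384  0.0215]
```

Call:
carry_out(xyz=[[-0.001,0,-0.015],[-0.001,0,-0.03],[-0.001,0,-0.03],[-0.001,0,-0.03]], twist=[[0,0,0],[0,0,0],[0,0,0],[0,0,0]])

```text
time_s: 24.23
tool_pos: [0.6067, 0.3683, 0.0464]
orientation: [0.134, 0.991, -0.001, -0.001]
force: [-0.6, 0.0, -0.8]
opening: 0.698
grip_force: 0.0
```

Call:
carry_out(xyz=[[0,0,0],[0,0,0],[0,0,0],[0,0,0],[0,0,0],[0,0,0],[0,0,0],[0,0,0]], twist=[[0,0,0],[0,0,0],[0,0,0],[0,0,0],[0,0,0],[0,0,0],[0,0,0],[0,0,0]], hand=1, force=50)

```text
time_s: 24.9
tool_pos: [0.6072, 0.3686, 0.0478]
orientation: [0.134, 0.991, 0.0, 0.0]
force: [-0.3, -0.3, -0.0]
opening: 0.194
grip_force: 0.0
```

```bash
python3 - <<'E'
from h import *
st()
E
```

```text
24.9 [0.6072 0.3686 0.0478] yawY 74.6 tilt 0.01 F [-0.3 -0.3 -0. ] open 0.194 grip 0.0
```

Still closing.

Call:
carry_out(xyz=[[0,0,0],[0,0,0],[0,0,0],[0,0,0]], twist=[[0,0,0],[0,0,0],[0,0,0],[0,0,0]])

```text
time_s: 25.23
tool_pos: [0.6072, 0.3685, 0.0477]
orientation: [0.134, 0.991, 0.0, -0.0]
force: [-0.4, -1.7, 0.3]
opening: 0.123
grip_force: 50.0
```

Call:
carry_out(xyz=[[0,0,0.04],[0,0,0.09],[-0.03,-0.03,0.12],[-0.065,-0.065,0.12],[-0.1,-0.1,0.12],[-0.135,-0.135,0.12],[-0.17,-0.17,0.12],[-0.2,-0.2,0.12]], twist=[[0,0,0],[0,0,0],[0,0,-0.02],[0,0,-0.04],[0,0,-0.057],[0,0,-0.057],[0,0,-0.057],[0,0,-0.057]])

```text
time_s: 25.9
tool_pos: [0.4552, 0.2172, 0.1379]
orientation: [0.178, 0.984, -0.0, -0.0]
force: [0.1, -0.2, -2.3]
opening: 0.122
grip_force: 50.0
```

Call:
carry_out(xyz=[[-0.0128,-0.0132,0],[-0.0128,-0.0132,0],[-0.0128,-0.0132,0],[-0.0128,-0.0132,0]], twist=[[0,0,0],[0,0,0],[0,0,0],[0,0,0]])

```text
time_s: 26.23
tool_pos: [0.4486, 0.2092, 0.1379]
orientation: [0.178, 0.984, 0.0, 0.001]
force: [-0.7, -0.8, -0.8]
opening: 0.121
grip_force: 50.0
```

```bash
python3 - <<'E'
from h import *
st()
E
```

```text
26.23 [0.4486 0.2092 0.1379] yawY 69.4 tilt 0.08 F [-0.7 -0.8 -0.8] open 0.121 grip 50.0
```

Call:
carry_out(xyz=[[-0.0012,-0.0006,-0.01],[-0.0012,-0.0006,-0.02],[-0.0012,-0.0006,-0.03],[-0.0012,-0.0006,-0.038],[-0.0012,-0.0006,-0.038],[-0.0012,-0.0006,-0.038]], twist=[[0,0,0],[0,0,0],[0,0,0],[0,0,0],[0,0,0],[0,0,0]])

```text
time_s: 26.73
tool_pos: [0.4466, 0.2082, 0.1086]
orientation: [0.178, 0.984, -0.0, -0.001]
force: [0.4, 0.2, -0.7]
opening: 0.126
grip_force: 50.0
```

```bash
python3 - <<'E'
from h import *
st()
E
```

```text
26.73 [0.4466 0.2082 0.1086] yawY 69.4 tilt 0.08 F [ 0.4  0.2 -0.7] open 0.126 grip 50.0
```

Call:
carry_out(xyz=[[0.0006,0,-0.003],[0.0006,0,-0.005],[0.0006,0,-0.005]], twist=[[0,0,0],[0,0,0],[0,0,0]])

```text
time_s: 26.98
tool_pos: [0.4474, 0.2083, 0.1056]
orientation: [0.178, 0.984, 0.0, 0.0]
force: [-0.1, -0.7, 3.0]
opening: 0.123
grip_force: 50.0
```

Call:
carry_out(xyz=[[0,0,-0.004],[0,0,-0.008],[0,0,-0.0095],[0,0,-0.0095]], twist=[[0,0,0],[0,0,0],[0,0,0],[0,0,0]])

```text
time_s: 27.32
tool_pos: [0.4474, 0.2083, 0.0988]
orientation: [0.178, 0.984, 0.0, 0.001]
force: [-2.0, -1.8, 11.2]
opening: 0.125
grip_force: 50.0
```

Call:
carry_out(xyz=[[0,0,-0.001],[0,0,-0.001],[0,0,-0.001],[0,0,-0.001],[0,0,-0.001],[0,0,-0.001],[0,0,-0.001],[0,0,-0.001]], twist=[[0,0,0],[0,0,-0.04],[0,0,-0.08],[0,0,-0.12],[0,0,-0.16],[0,0,-0.2],[0,0,-0.22],[0,0,-0.22]])

```text
time_s: 27.98
tool_pos: [0.4478, 0.2083, 0.0985]
orientation: [0.346, 0.938, 0.001, 0.001]
force: [-1.1, -1.2, 11.7]
opening: 0.12
grip_force: 50.0
```

```bash
python3 - <<'E'
from h import *
st(); print(bot.observe()["wrist_torque"])
E
```

```text
27.98 [0.4478 0.2083 0.0985] yawY 49.5 tilt 0.13 F [-1.1 -1.2 11.7] open 0.120 grip 50.0
[-0.3596863   0.13373741  0.14973956]
```

Call:
carry_out(xyz=[[0,0,0],[0,0,0],[0,0,0],[0,0,0],[0,0,0],[0,0,0],[0,0,0],[0,0,0]], twist=[[0,0,-0.05],[0,0,-0.1],[0,0,-0.15],[0,0,-0.2],[0,0,-0.25],[0,0,-0.3],[0,0,-0.34],[0,0,-0.34]])

```text
time_s: 28.65
tool_pos: [0.4477, 0.208, 0.0984]
orientation: [0.582, 0.813, 0.001, 0.001]
force: [-0.3, -4.2, 11.4]
opening: 0.12
grip_force: 50.0
```

```bash
python3 - <<'E'
from h import *
st(); print(bot.observe()["wrist_torque"])
E
```

```text
28.65 [0.4477 0.208  0.0984] yawY 18.8 tilt 0.11 F [-0.3 -4.2 11.4] open 0.120 grip 50.0
[-0.83293946  0.13427692 -0.035334  ]
```

Call:
carry_out(xyz=[[0,0,0],[0,0,0],[0,0,0],[0,0,0],[0,0,0]], twist=[[0,0,-0.03],[0,0,-0.06],[0,0,-0.08],[0,0,-0.08],[0,0,-0.08]])

```text
time_s: 29.07
tool_pos: [0.4477, 0.2081, 0.0984]
orientation: [0.63, 0.776, 0.001, 0.001]
force: [-0.1, -3.4, 12.1]
opening: 0.123
grip_force: 50.0
```

```bash
python3 - <<'E'
from h import *
st(); print(bot.observe()["wrist_torque"])
E
```

```text
29.07 [0.4477 0.2081 0.0984] yawY 11.9 tilt 0.11 F [-0.1 -3.4 12.1] open 0.123 grip 50.0
[-0.72838346  0.14897323  0.11894805]
```

Call:
carry_out(xyz=[[0,0,0],[0,0,0],[0,0,0],[0,0,0]], twist=[[0,0,-0.02],[0,0,-0.045],[0,0,-0.06],[0,0,-0.06]])

```text
time_s: 29.4
tool_pos: [0.4476, 0.2084, 0.0985]
orientation: [0.666, 0.746, 0.001, 0.001]
force: [-1.6, 0.0, 11.1]
opening: 0.122
grip_force: 50.1
```

```bash
python3 - <<'E'
from h import *
st(); print(bot.observe()["wrist_torque"])
E
```

```text
29.4 [0.4476 0.2084 0.0985] yawY 6.4 tilt 0.12 F [-1.6  0.  11.1] open 0.122 grip 50.1
[-0.00631345  0.34909129  0.51625819]
```

Call:
carry_out(xyz=[[0,0,0],[0,0,0.002],[0,0,0.004],[0,0,0.006],[0,0,0.006]], twist=[[0,0,0.015],[0,0,0.015],[0,0,0.015],[0,0,0.015],[0,0,0.015]])

```text
time_s: 29.82
tool_pos: [0.4476, 0.2084, 0.1028]
orientation: [0.657, 0.754, 0.001, 0.0]
force: [-0.1, 1.2, 9.2]
opening: 0.124
grip_force: 50.0
```

```bash
python3 - <<'E'
from h import *
st(); print(bot.observe()["wrist_torque"])
E
```

```text
29.82 [0.4476 0.2084 0.1028] yawY 7.8 tilt 0.10 F [-0.1  1.2  9.2] open 0.124 grip 50.0
[0.0704309  0.09362846 0.03636152]
```

Call:
carry_out(xyz=[[0,0,0.002],[0,0,0.002],[0,0,0.002]], twist=[[0,0,0],[0,0,0],[0,0,0]])

```text
time_s: 30.07
tool_pos: [0.4467, 0.2081, 0.1033]
orientation: [0.657, 0.754, -0.0, -0.0]
force: [-0.7, 0.1, -0.2]
opening: 0.124
grip_force: 50.0
```

Force fell to zero at the notch height, so the cap is locked. Lifting.

Call:
carry_out(xyz=[[0,0,0.01],[0,0,0.02],[0,0,0.03],[0,0,0.05],[0,0.01,0.07],[0,0.025,0.07],[0,0.025,0.07]], twist=[[0,0,0],[0,0,0],[0,0,0],[0,0,0],[0,0,0],[0,0,0],[0,0,0]])

```text
time_s: 30.65
tool_pos: [0.4476, 0.2284, 0.157]
orientation: [0.657, 0.754, 0.001, 0.001]
force: [-0.2, -0.2, -4.1]
opening: 0.123
grip_force: 50.0
```

```bash
python3 - <<'E'
from h import *
st(); snap("wrist","w12"); print("blue");blob("w12",(100,100,60),(120,255,255),.065)
print("copper");blob("w12",(3,80,90),(14,200,255),.006);
print(proj("w12",(.4476,.228,.06)))
E
```

```text
30.65 [0.4476 0.2284 0.157 ] yawY 7.8 tilt 0.17 F [-0.2 -0.2 -4.1] open 0.123 grip 50.0
blue
[319.4 226.7] [ 68.8 119.5] [0.447  0.2472 0.065 ]
copper
[316.21629554 253.89624719]
```

Call:
carry_out(xyz=[[0.03,0,0],[0.065,0,0],[0.1,0,0],[0.135,0,0],[0.17,-0.005,0],[0.2,-0.0116,0],[0.2133,-0.0116,0],[0.2133,-0.0116,0]], twist=[[0,0,0],[0,0,0],[0,0,0],[0,0,0],[0,0,0],[0,0,0],[0,0,0],[0,0,0]])

```text
time_s: 31.37
tool_pos: [0.6086, 0.2175, 0.1544]
orientation: [0.658, 0.753, -0.0, -0.0]
force: [0.2, 0.5, -3.9]
opening: 0.121
grip_force: 50.0
```

Call:
carry_out(xyz=[[0,0,0],[0,0,0],[0,0,0]], twist=[[0,0,0],[0,0,0],[0,0,0]])

```text
time_s: 31.62
tool_pos: [0.6061, 0.2184, 0.1558]
orientation: [0.657, 0.754, -0.0, -0.0]
force: [-1.0, -0.7, -3.9]
opening: 0.126
grip_force: 50.0
```

```bash
python3 - <<'E'
from h import *
st(); snap("wrist","w13")
E
```

```text
31.62 [0.6061 0.2184 0.1558] yawY 7.8 tilt 0.06 F [-1.  -0.7 -3.9] open 0.126 grip 50.0
```

View pics/w13.png

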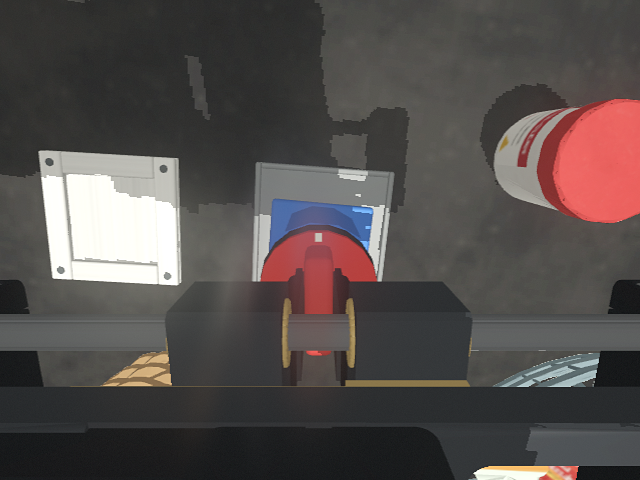

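The locked cartridge hangs at about (320,240) over the empty tray, and the stand at (110,218) is empty. Lowering.

Call:
carry_out(xyz=[[0.001,0,-0.02],[0.001,0,-0.04],[0.001,0,-0.055],[0.001,0,-0.064],[0.001,0,-0.066],[0.001,0,-0.066],[0.001,0,-0.066]], twist=[[0,0,0],[0,0,0],[0,0,0],[0,0,0],[0,0,0],[0,0,0],[0,0,0]])

```text
time_s: 32.25
tool_pos: [0.6081, 0.2184, 0.1072]
orientation: [0.657, 0.754, 0.0, 0.0]
force: [0.2, -0.8, -3.7]
opening: 0.127
grip_force: 50.0
```

Call:
carry_out(xyz=[[0,0,-0.002],[0,0,-0.0035],[0,0,-0.0045],[0,0,-0.0045]], twist=[[0,0,0],[0,0,0],[0,0,0],[0,0,0]])

```text
time_s: 32.58
tool_pos: [0.6079, 0.2182, 0.1033]
orientation: [0.657, 0.754, 0.0, 0.0]
force: [-0.7, 0.2, -4.2]
opening: 0.124
grip_force: 50.0
```

Call:
carry_out(xyz=[[0,0,-0.001],[0,0,-0.002],[0,0,-0.003],[0,0,-0.003]], twist=[[0,0,0],[0,0,0],[0,0,0],[0,0,0]])

```text
time_s: 32.92
tool_pos: [0.6079, 0.2182, 0.1023]
orientation: [0.657, 0.754, 0.0, 0.0]
force: [-3.6, -1.6, 9.1]
opening: 0.123
grip_force: 50.0
```

Call:
carry_out(xyz=[[0,0,0.001],[0,0,0.001],[0,0,0.001],[0,0,0.001],[0,0,0.001],[0,0,0.001]], twist=[[0,0,0],[0,0,0],[0,0,0],[0,0,0],[0,0,0],[0,0,0]], hand=-0.2)

```text
time_s: 33.42
tool_pos: [0.6085, 0.2183, 0.1023]
orientation: [0.657, 0.753, 0.001, 0.001]
force: [0.5, -1.8, 6.4]
opening: 0.487
grip_force: 2.9
```

Call:
carry_out(xyz=[[0,0,0.02],[0,0,0.06],[0,0,0.1],[0,-0.02,0.13],[0,-0.04,0.15],[0,-0.04,0.15],[0,-0.04,0.15]], twist=[[0,0,0],[0,0,0],[0,0,0],[0,0,0],[0,0,0],[0,0,0],[0,0,0]])

```text
time_s: 34.0
tool_pos: [0.6079, 0.1879, 0.2144]
orientation: [0.658, 0.753, 0.0, 0.0]
force: [0.5, 0.0, -0.5]
opening: 0.597
grip_force: 0.0
```

```bash
python3 - <<'E'
from h import *
st(); snap("wrist","w14"); snap("top","t2"); snap("scene","s2")
print("red wrist");blob("w14",(0,150,100),(6,255,255),.082);print("blue");blob("w14",(100,100,60),(120,255,255),.011)
print("red top");blob("t2",(0,150,100),(6,255,255),.083,60); print("blue");blob("t2",(100,100,60),(120,255,255),.011,60)
print("red scene");blob("s2",(0,150,100),(6,255,255),.083,60);print("blue");blob("s2",(100,100,60),(120,255,255),.03,60)
print(proj("s2",(.608,.2185,.083)))
# tray corners visible? grey mask extents around tray in w14
E
```

```text
34.0 [0.6079 0.1879 0.2144] yawY 7.7 tilt 0.04 F [ 0.5  0.  -0.5] open 0.597 grip 0.0
red wrist
[326.  191.4] [66.6 72.7] [0.6096 0.2245 0.082 ]
[556.8 112.2] [ 98.  116.6] [0.7585 0.2994 0.082 ]
blue
[322.7 165.2] [38.6 81.5] [0.606  0.2392 0.011 ]
red top
[458.8 286.5] [ 7. 20.] [ 0.4339 -0.0603  0.083 ]
[427.  263.4] [52.4 58.6] [ 0.4795 -0.0015  0.083 ]
[421.5 211.5] [15.8 45.9] [0.5802 0.0053 0.083 ]
[195.6 141.3] [10.1 12.4] [0.7324 0.4461 0.083 ]
[268.  123.4] [28.6 36.1] [0.7639 0.3011 0.083 ]
[376.1 111.8] [13.  31.8] [0.7799 0.087  0.083 ]
[467.9  52.3] [16.  20.6] [ 0.8935 -0.0973  0.083 ]
[388.9  54.2] [45.7 94.3] [0.8954 0.0581 0.083 ]
[430.6  30.4] [40.5 51.6] [ 0.9408 -0.0259  0.083 ]
blue
[445.4 122.4] [18.6 30.9] [ 0.776  -0.0653  0.011 ]
[402.2  86.7] [17.5 28.3] [0.8563 0.0226 0.011 ]
[403.9 -12.1] [50.8 76.8] [1.0737 0.0116 0.011 ]
red scene
[244.6 395.4] [20.5 61.7] [0.914  0.1196 0.083 ]
[165.3 389.5] [14.7 28. ] [ 0.9328 -0.0331  0.083 ]
[178.1 377.3] [22.3 35.9] [ 0.9049 -0.0168  0.083 ]
[193.7 356.7] [10. 25.] [ 0.859 -0.     0.083]
[237.8 358.5] [22.9 73.9] [0.8456 0.0871 0.083 ]
[157.5 341.4] [ 7.4 39.9] [ 0.8425 -0.0821  0.083 ]
[349.5 340.2] [33.4 34.3] [0.764  0.2985 0.083 ]
[180.1 301.4] [46.  61.3] [ 0.7483 -0.0663  0.083 ]
[325.3 269.5] [22.7 25.6] [0.6126 0.2201 0.083 ]
[218.1 267. ] [ 7.5 35. ] [ 0.6524 -0.0116  0.083 ]
[232.9 231.7] [11.6 32.7] [ 0.5568 -0.0053  0.083 ]
[251.4 198. ] [17.5 61.7] [0.4558 0.0117 0.083 ]
blue
[174.  357.9] [26.4 45.3] [ 0.853  -0.0557  0.03  ]
[202.  357.3] [33.2 54.8] [0.8402 0.0014 0.03  ]
[215.4 335.1] [18. 30.] [0.7872 0.0145 0.03  ]
[324.  282.2] [33.3 42.4] [0.6164 0.2186 0.03  ]
[324.99314342 267.54766001]
```

```bash
python3 -c "
from workcell import bot
print(bot.hand_in())"
```

```text
the job is handed in; nothing more can be done
None
```

The job is handed in: the cartridge holds both tablets that were out and the copper strainer, its cap locked, and it stands in the grey tray. I saw it locked while it hung over the tray, and checked the final placing only by measured positions, not in a viewed picture.

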